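Lay the handle mould half on the drying rack

TASK

Pick up the long plaster mould half with the C-shaped handle hollow that lies on the bench and lay it on the drying rack beside its other half, in the middle of the free stretch. It should rest flat across both raised battens, square to them and centred over the two, hollow side up; set it down rather than drop it, let go, and leave the other half lying where it is.

Things in the scene. Friction and masses are not known exactly. Their poses are not given: they have to be found in the camera images.
- mould_half: Mould half to move: off-white plaster slab flat on the bench, 140 mm long, 60 wide, 35 high, upright corners bevelled 12 mm, a C-shaped hollow 12 mm deep in its top, 0.2 to 0.5 kg. The only long piece on the bench with a hollow (the one on the rack is its other half). Origin: centre of the underside; y along its length, x across its width, z up. Grip it across the width at mid-length.
- rack: Wooden drying rack fixed to the bench: two battens along its x axis, each 240 mm long, 18 mm wide, flat tops 70 mm above the bench, centre lines at y = -45 and +45 mm, open between; they stand on short blocks over two low cross-feet 130 mm long. Origin: middle of the rack at bench height; z up.
- rack_free (a point): Middle of the rack's free stretch, at the height of the batten tops (70 mm), midway between the battens, 55 mm from the rack's middle towards its -x end; axes as the rack's. The mould half belongs here, its length along the rack's y axis so that it bridges both battens and overhangs each.
- mate: The other mould half, same plaster, shape and size (60 x 140 x 35 mm) plus two small domed keys on top, lying loose across both battens about 55 mm from the rack's middle towards its +x end: some 50 mm remain between the halves when both are in place. Origin and axes as the mould half's.
Not all that is in view belongs to the job. What is shaped like the mate but orange is not meant. What is shaped like the mould_half but green is not meant.

How it is judged:
By the outcome, as a careful person would: the job done as asked, in the order asked, and still so for the second after the job is handed in, with the robot touching nothing.
It also fails if it takes over 35 s, if anything falls off the work surface, if the arm or the gripper's body presses on something with over 40 N, if the wrist force passes 120 N, or if a joint passes its speed limit or range.

ROBOT

A 6-joint arm with a two-finger parallel gripper is mounted at the origin on the work surface. World frame = base frame: x ahead of the robot, y to its left, z up, the work surface at z = 0. Lengths are in m, angles in rad, forces in N, time in s.
With the tool pointing down it reaches from about 0.4 to 0.825 m from the base axis. Payload 7 kg.
Tool frame: the origin (TCP) lies on the centre line of the jaws, within the pads' length; the fingertips stand tip_reach ahead of it and the grasp point (between the pads) is the TCP (tip_reach is the distance from the TCP to the fingertips, in m); z points along the fingers, y is the line along which they close (so a half turn about z gives the same grasp; the last joint's range is limited). The gripper opens to 88 mm and grips with 3 to 60 N. Pads are 19 mm wide; open, the fingers measure 130 mm over their backs; the gripper's body (78 mm by 193 mm) begins 47 mm behind the grasp point.
Start: joints at [1.584, 0.359, 0.012, 0, -1.224, -0.288], TCP at [0.183, 0.65, 0.246] pointing down, gripper open.
Joint ranges: [-3.07, 3.07], [-1.43, 2.12], [-1.02, 1.25], [-3.03, 1.67], [-3.05, -0], [-3.03, 3.03]. Speed limits (rad/s): [2.39, 2.39, 3.01, 3.14, 3.14, 3.14].

INTERFACE

Orientations are given as [roll, pitch, yaw] about the fixed x, y, z axes, in that order (R = Rz(yaw) Ry(pitch) Rx(roll)).
In Python, from station import get_state, grab_frame, calibration, job_done, find_in, mark_of, tip_reach gives the robot as it stands.
- The arm moves only by the shell command python3 -m handwheel 'ROWS' [OPENING] [FORCE]. ROWS is JSON, a list of rows, each an object with "delta_pos": the shift along the world's x, y, z in units of 30 mm (1.0 is 30 mm), a list of three; "dr": the turn, a rotation vector about the world's x, y, z in degrees, a list of three. In form: [{"delta_pos": [tx, ty, tz], "dr": [rx, ry, rz]}, ...]. A call has 1 to 10 rows; each row shifts and turns the commanded pose from where the row before left it; what a row does not reach is not made up. A row lasts 1/10 s, in which the tool goes at most 50 mm and 8.59 degrees, less where a joint would pass 70% of its speed; a pose out of reach is approached as far as the arm can. A call is refused whole if a number of a shift passes 1 or a number of a turn 8.59, either way. A call with a gripper value outside its range is refused whole. OPENING is the closure, from -1 (fully open) to 1 (shut), set as the call begins (- or left out, the last holds). The fingers move at their own pace and stop on an object; FORCE is the grip in N (left out, the last holds). Time passes only in rows, so rows that do not move let the fingers close. It gives the time, the measured TCP pose, the force, the opening and the grip force at its end, in the units of the state.
- get_state(): the state, without advancing time (a new reading comes with each control period).
- grab_frame(name): name is "side" or "top"; returns the picture (384x512x3 uint8, red, green, blue); there is no depth.
- calibration(name): a dict with "fx", "fy", "cx", "cy" (pixels), "extrinsics" (4x4, takes a point from world to camera coordinates). Camera axes: x right, y down, z forward; pixel columns grow to the right and rows downward; lengths in m; the calibration is good to about 2 mm. A picture is of the moment at which its call begins. calibration takes no time and is no camera call.
- job_done(): hands the job in; it is judged then, once.
Trained networks look in the newest picture that a camera, given by its name, has taken for a name from the list of things; names that differ only in an ending like _2 or _b are one class to them, and where a whole thing is asked for, a point or a joint stands for the part that bears it (a point fixed in the world has none). Each returns a list of dicts, best first, with "conf" (0 to 1); they miss things now and then, are a little off and sometimes report something else, mostly with a low value. They report only what shows in the picture. A call takes as long as a camera call. They do not tell look-alikes from the thing itself.
- find_in(camera, query): "location" ([column, row] in pixels, amid what is visible of it).
- mark_of(camera, query): "location" ([column, row] in pixels: a listed point, or the origin of a listed thing).
The state is a dict: "t": time; "q": joint angles; "qd": joint speeds; "joint_efforts": joint torques, N m; "eef_pos": TCP position; "ee_rot": TCP orientation; "force": force on the tool from outside, world axes, zero at the start; "moment": the same for the moment, N m; "width": finger opening in m; "gripper_force": force on a finger pad.
Only numpy, scipy, OpenCV 4.12 (cv2) and the standard library are available. Lean on these libraries where they do the work, as an engineer would, in place of code of your own. Each camera call takes 0.05 s, during which the arm holds its last target. There are 200 camera calls.

## Working session

There is one attempt and no reset: what is moved stays moved. The work goes in short steps, Python scripts to look and compute and a shell command to move; the robot and the scene stay as the last step left them, time stands still between calls to the robot, and variables do not carry over. Pictures are saved under pics/ and viewed, at most 10 in all, crops included, and the job is handed in when it is done.

```bash
mkdir -p pics
cat > h.py <<'E'
import numpy as np, cv2
from station import *
def ray(cam,px):
    c=calibration(cam);E=np.array(c["extrinsics"]);R,t=E[:3,:3],E[:3,3]
    d=R.T@np.array([(px[0]-c["cx"])/c["fx"],(px[1]-c["cy"])/c["fy"],1]);return -R.T@t,d
def at_z(cam,px,z):
    o,d=ray(cam,px);return o+d*(z-o[2])/d[2]
def proj(cam,P):
    c=calibration(cam);E=np.array(c["extrinsics"]);p=(E[:3,:3]@np.atleast_2d(P).T).T+E[:3,3]
    return np.c_[c["fx"]*p[:,0]/p[:,2]+c["cx"],c["fy"]*p[:,1]/p[:,2]+c["cy"]]
E
python3 - <<'E'
from h import *
s=get_state();print(s,tip_reach)
ims=[]
for cam in("top","side"):
    im=grab_frame(cam);cv2.imwrite(f"pics/{cam}0.png",im[:,:,::-1])
    print(cam,ray(cam,(256,192)))
    for q,z in(("mould_half",0),("mate",.07),("rack",0),("rack_free",.07)):
        for f in(mark_of,find_in):
            for r in f(cam,q)[:4]: print(cam,q,f.__name__,np.round(r["location"],1),round(r["conf"],2),at_z(cam,r["location"],z).round(4))
E
```

```text
{'t': 0.0, 'q': array([ 1.58410816e+00,  3.59362601e-01,  1.10716431e-02, -3.18536869e-04,
       -1.22407771e+00, -2.88131782e-01]), 'qd': array([ 0.00120062, -0.00102361,  0.00062228,  0.0009593 ,  0.00198037,
        0.00055966]), 'joint_efforts': array([ 6.21360687e-04, -5.82716238e+01,  2.93050647e+01,  6.99710146e+00,
        7.03025493e-03, -1.55522353e-04]), 'eef_pos': array([0.1830663 , 0.64924251, 0.24464961]), 'ee_rot': array([ 3.14000003e+00, -1.59735081e-04, -2.74928300e-01]), 'force': array([-0.84822045, -0.50049541,  0.02731968]), 'moment': array([-0.04242746,  0.03377715, -0.02678845]), 'gripper_force': 0.0, 'width': 0.08763140879101848} 0.019
top (array([0.44149124, 0.15196886, 1.32479617]), array([ 0.04380447, -0.02878294, -0.9986755 ]))
top mould_half call [122.8 233.2] 0.83 [0.3728 0.5177 0.    ]
top mould_half call [207.1 147.6] 0.7 [0.6356 0.2645 0.    ]
top mould_half call [207.8 149. ] 0.7 [0.6313 0.2623 0.    ]
top mould_half call [121.8 232.9] 0.68 [0.3737 0.5208 0.    ]
top mould_half call [368.3 196. ] 0.19 [ 0.4887 -0.2322  0.    ]
top mate call [375.2 16
[... 722 characters left out ...]
82 [ 0.6339  0.2584 -0.    ]
side mould_half call [280.8 186.6] 0.64 [ 0.6465  0.2679 -0.    ]
side mould_half call [180.8 156. ] 0.61 [0.381  0.5438 0.    ]
side mate call [343.8 310.4] 0.81 [ 0.5785 -0.2308  0.07  ]
side mate call [194.7 250. ] 0.7 [0.3096 0.058  0.07  ]
side mate call [195.1 245.7] 0.74 [0.3143 0.0713 0.07  ]
side mate call [346.9 309.5] 0.7 [ 0.5861 -0.2313  0.07  ]
side rack call [315.5 336.3] 0.76 [ 0.5137 -0.2343  0.    ]
side rack call [300.7 350. ] 0.93 [ 0.4671 -0.2518  0.    ]
side rack_free call [294.9 331.3] 0.57 [ 0.4543 -0.2372  0.07  ]
side rack_free call [280.7 189.6] 0.37 [0.6073 0.1868 0.07  ]
side rack_free call [299.3 348.9] 0.6 [ 0.446  -0.2763  0.07  ]
```

View pics/top0.png

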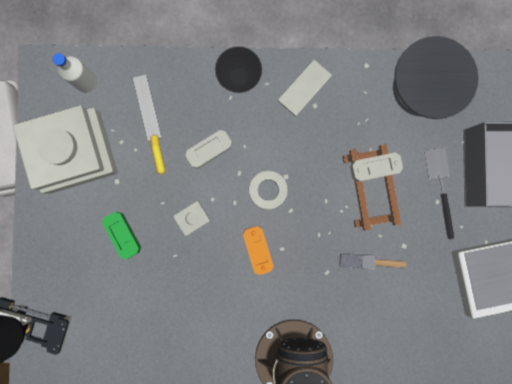

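View pics/side0.png

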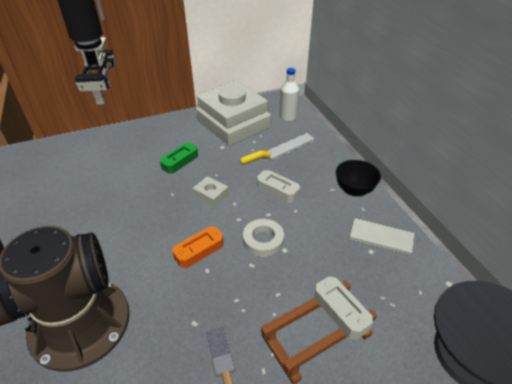

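```bash
cat > fit.py <<'E'
from h import *
from scipy.optimize import minimize
S=4
def pts(P2,z,p):
    c,s=np.cos(p[2]),np.sin(p[2]);P=np.array(P2)@np.array([[c,s],[-s,c]])+p[:2]
    return np.c_[P,np.full(len(P),z)]
def hull(mask,cam,P):
    u=proj(cam,P)*S+(S-1)/2
    cv2.fillConvexPoly(mask,cv2.convexHull(np.round(u*16).astype(np.int32)),1,shift=4)
def octa(a=.03,b=.07,c=.012): return [(a,b-c),(a-c,b),(-a+c,b),(-a,b-c),(-a,-b+c),(-a+c,-b),(a-c,-b),(a,-b+c)]
def rect(x0,x1,y0,y1): return [(x0,y0),(x1,y0),(x1,y1),(x0,y1)]
def m_slab(z0): 
    def f(cam,p):
        m=np.zeros((384*S,512*S),np.uint8);hull(m,cam,np.r_[pts(octa(),z0,p),pts(octa(),z0+.035,p)]);return m
    return f
def m_rack(cam,p):
    m=np.zeros((384*S,512*S),np.uint8);th=p[3]
    for y in(-.045,.045):
        r=rect(-.12,.12,y-.009,y+.009);hull(m,cam,np.r_[pts(r,.07,p),pts(r,.07-th,p)])
    for x in(-p[4],p[4]):
        r=rect(x-.012,x+.012,-.065,.065);hull(m,cam,np.r_[pts(r,0,p),pts(r,.02,p)])
        for y in(-.045,.045):
            r=rect(x-.01,x+.01,y-.009,y+.009);hull(m,cam,np.r_[pts(r,0,p),pts(r,.07,p)])
    return m
def white(im):
    h=cv2.cvtColor(im,cv2.COLOR_RGB2HSV);return ((h[...,1]<50)&(h[...,2]>125)).astype(np.uint8)
def brown(im):
    i=im.astype(int);return ((i[...,0]-i[...,2]>35)&(i[...,0]-i[...,1]>22)).astype(np.uint8)
def up(m): return cv2.resize(m,None,fx=S,fy=S,interpolation=cv2.INTER_NEAREST)
def fit(ims,model,seg,p0,step,rad=None,ignore=None,iso=True):
    M={}
    for cam,im in ims.items():
        m=seg(im)
        pred=cv2.resize(model(cam,p0),(512,384),interpolation=cv2.INTER_AREA)
        near=cv2.dilate(model(cam,p0)[::S,::S].copy(),np.ones((rad,rad)))
        m=m*near
        if iso:
            n,l,st,_=cv2.connectedComponentsWithStats(m);m=(l==1+np.argmax(st[1:,4])).astype(np.uint8)
            m=cv2.morphologyEx(m,cv2.MORPH_CLOSE,np.ones((7,7)))
        M[cam]=(up(m), 1-up(ignore[cam]) if ignore else 1)
    def cost(d):
        p=np.array(p0)+d*step;c=0
        for cam in M:
            a=model(cam,p)*M[cam][1];b=M[cam][0]*M[cam][1];c+=1-(a&b).sum()/(a|b).sum()
        return c/len(M)
    r=minimize(cost,np.zeros(len(p0)),method="Nelder-Mead",options=dict(initial_simplex=np.r_[[np.zeros(len(p0))],np.eye(len(p0))],maxfev=250,xatol=.01,fatol=1e-4))
    return np.array(p0)+r.x*step,r.fun
def draw(im,m): 
    c,_=cv2.findContours(m,cv2.RETR_LIST,cv2.CHAIN_APPROX_NONE);cv2.drawContours(im,c,-1,(0,0,255),1)
E
cat > run1.py <<'E'
from fit import *
ims={c:grab_frame(c) for c in("top","side")}
st=np.array([.008,.008,.1])
out={}
for n,z,p0 in(("mould",0,(.633,.262,None)),("mate",.07,(.573,-.232,.09))):
    best=None
    for y in ([p0[2]] if p0[2] is not None else np.arange(0,np.pi,np.pi/6)):
        for cams in (("top","side"),):
            r=fit({c:ims[c] for c in cams},m_slab(z),white,(p0[0],p0[1],y),st,rad=33)
            if best is None or r[1]<best[1]: best=r
    out[n]=best;print(n,best[0].round(4),np.degrees(best[0][2]).round(1),best[1])
    for c in ims: print("  only",c,fit({c:ims[c]},m_slab(z),white,best[0],st/3,rad=21)[0].round(4))
ig={c:cv2.dilate(m_slab(.07)(c,out["mate"][0])[::S,::S].copy(),np.ones((5,5))) for c in ims}
st5=np.array([.006,.006,.06,.006,.015]);p0=(.514,-.234,.09,.02,.1)
r=fit(ims,m_rack,brown,p0,st5,rad=25,ignore=ig,iso=False)
print("rack",r[0].round(4),r[1]);rp=r[0]
for c in ims: print("  only",c,fit({c:ims[c]},m_rack,brown,rp,st5/3,rad=15,ignore=ig,iso=False)[0].round(4))
f=pts([(-.055,0)],.07,rp)[0];print("free",f,"mate in rack",np.array([[np.cos(rp[2]),np.sin(rp[2])],[-np.sin(rp[2]),np.cos(rp[2])]])@(out["mate"][0][:2]-rp[:2]))
tiles=[]
for c in ims:
    I=cv2.resize(ims[c][:,:,::-1],None,fx=S,fy=S,interpolation=cv2.INTER_CUBIC)
    for m in(m_slab(0)(c,out["mould"][0]),m_slab(.07)(c,out["mate"][0]),m_rack(c,rp)): draw(I,m)
    for P,w in((out["mould"][0],0),(rp,.035)):
        u=(proj(c,[P[0],P[1],w])[0]*S).astype(int)
        x,y=max(u[0]-200,0),min(max(u[1]-150,0),384*S-300);tiles.append(cv2.resize(I[y:y+300,x:x+400],(400,300)))
cv2.imwrite("pics/fit1.png",np.vstack([np.hstack(tiles[:2]),np.hstack(tiles[2:])]))
E
time python3 run1.py
```

```text
mould [0.6353 0.2647 0.6272] 35.9 0.7059128432523063
  only top [0.6372 0.2664 0.5926]
  only side [0.6359 0.2648 0.5404]
mate [ 0.5757 -0.2249  0.2126] 12.2 0.4618471724142681
  only top [ 0.5717 -0.2439  0.1685]
  only side [ 0.5766 -0.2253  0.2101]Traceback (most recent call last):
  File "run1.py", line 15, in <module>
    r=fit(ims,m_rack,brown,p0,st5,rad=25,ignore=ig,iso=False)
  File "fit.py", line 46, in fit
    r=minimize(cost,np.zeros(len(p0)),method="Nelder-Mead",options=dict(initial_simplex=np.r_[[np.zeros(len(p0))],np.eye(len(p0))],maxfev=250,xatol=.01,fatol=1e-4))
    res = _minimize_neldermead(fun, x0, args, callback, bounds=bounds,
                               **options)
    fxc = func(xc)
    fx = function(np.copy(x), *(wrapper_args + args))
  File "fit.py", line 44, in cost
    a=model(cam,p)*M[cam][1];b=M[cam][0]*M[cam][1];c+=1-(a&b).sum()/(a|b).sum()
      ~~~~~^^^^^^^
  File "fit.py", line 23, in m_rack
    r=rect(x-.01,x+.01,y-.009,y+.009);hull(m,cam,np.r_[pts(r,0,p),pts(r,.07,p)])
                                      ~~~~^^^^^^^^^^^^^^^^^^^^^^^^^^^^^^^^^^^^^^
  File "fit.py", line 8, in hull
    u=proj(cam,P)*S+(S-1)/2
      ~~~~^^^^^^^
  File "h.py", line 9, in proj
    c=calibration(cam);E=np.array(c["extrinsics"]);p=(E[:3,:3]@np.atleast_2d(P).T).T+E[:3,3]
ValueError: time passes only in moves, steps and waits

real	0m18.105s
user	0m11.780s
sys	0m4.495s
```

```bash
cat > e.py <<'E'
import re
s=open('h.py').read()
s=s.replace("def ray","CAL={n:calibration(n) for n in('top','side')}\ndef ray",1).replace("c=calibration(cam)","c=CAL[cam]")
open('h.py','w').write(s)
r=open('run1.py').read().replace("grab_frame(c) for c","cv2.imread(f'pics/{c}0.png')[:,:,::-1].copy() for c")
open('run1.py','w').write(r)
E
python3 e.py
python3 - <<'E'
from fit import *
for c,u,v in(("top",208,149),("top",378,166),("side",278,187),("side",344,307)):
    im=cv2.imread(f'pics/{c}0.png')[:,:,::-1]
    print(c); print(*[tuple(int(k) for k in im[v,x]) for x in range(u-36,u+37,4)])
    print(*[tuple(int(k) for k in im[y,u]) for y in range(v-36,v+37,4)])
E
```

```text
top
(130, 133, 136) (129, 133, 135) (130, 133, 136) (127, 130, 133) (166, 168, 164) (193, 195, 185) (159, 161, 152) (191, 193, 183) (194, 196, 186) (192, 193, 184) (191, 193, 184) (193, 194, 184) (194, 196, 186) (190, 192, 181) (117, 118, 114) (130, 133, 136) (132, 135, 139) (131, 135, 138) (133, 136, 139)
(127, 131, 134) (127, 130, 134) (127, 130, 134) (126, 130, 133) (127, 130, 133) (129, 133, 136) (173, 175, 169) (164, 164, 156) (192, 194, 184) (192, 193, 184) (192, 194, 184) (192, 194, 184) (124, 126, 120) (129, 132, 135) (130, 133, 136) (129, 132, 136) (130, 133, 136) (133, 136, 140) (135, 138, 141)
top
(128, 131, 134) (128, 132, 135) (101, 102, 101) (190, 191, 182) (192, 193, 183) (191, 193, 183) (191, 193, 183) (192, 194, 183) (193, 194, 184) (192, 193, 183) (190, 192, 182) (193, 195, 184) (151, 152, 144) (191, 192, 182) (191, 193, 182) (169, 171, 166) (131, 133, 137) (132, 135, 139) (130, 133, 137)
(129, 132, 135) (131, 134, 137) (130, 133, 136) (130, 133, 136) (111, 109, 108) (82, 71, 66) (80, 67, 59) (189, 190, 180) (191, 193, 182) (192, 193, 183) (191, 192, 182) (192, 192,
[... 620 characters left out ...]
118, 122, 123) (120, 125, 127) (119, 124, 126) (120, 125, 127) (119, 124, 126) (119, 123, 126) (147, 152, 147)
side
(140, 85, 48) (115, 70, 39) (98, 64, 42) (111, 109, 107) (97, 98, 90) (97, 97, 89) (180, 182, 170) (190, 192, 180) (190, 192, 179) (189, 192, 179) (190, 192, 179) (183, 185, 172) (113, 115, 105) (190, 193, 180) (153, 157, 151) (116, 120, 123) (113, 117, 119) (114, 119, 121) (113, 118, 121)
(114, 118, 121) (117, 122, 124) (117, 119, 120) (139, 86, 50) (179, 172, 155) (183, 186, 173) (116, 117, 108) (191, 193, 180) (190, 192, 179) (189, 192, 179) (191, 194, 181) (189, 192, 178) (190, 193, 180) (121, 123, 112) (95, 96, 87) (98, 93, 82) (118, 73, 42) (111, 107, 106) (117, 121, 124)
```

```bash
cat >> fit.py <<'E'
def white(im):
    d=im[...,0].astype(int)-im[...,2];return ((d>2)&(d<25)).astype(np.uint8)
def brown(im):
    i=im.astype(int);return (i[...,0]-i[...,2]>=25).astype(np.uint8)
E
time python3 run1.py
```

```text
mould [0.6296 0.2593 3.7058] 212.3 0.043808176575769076
  only top [0.6293 0.2593 3.7091]
  only side [0.6303 0.2598 3.6984]
mate [ 0.5713 -0.2302  0.2093] 12.0 0.21269875889973117
  only top [ 0.5693 -0.2286  0.2204]
  only side [ 0.5728 -0.2296  0.2145]
rack [ 0.5139 -0.2336  0.1666  0.0166  0.0981] 0.13933626502935337
  only top [ 0.5135 -0.233   0.1694  0.007   0.0994]
  only side [ 0.5149 -0.2329  0.1658  0.0192  0.0967]
free [ 0.4596922  -0.24271124  0.07      ] mate in rack [ 0.05712368 -0.00613521]
real	0m16.553s
user	0m12.890s
sys	0m4.444s
```

View pics/fit1.png

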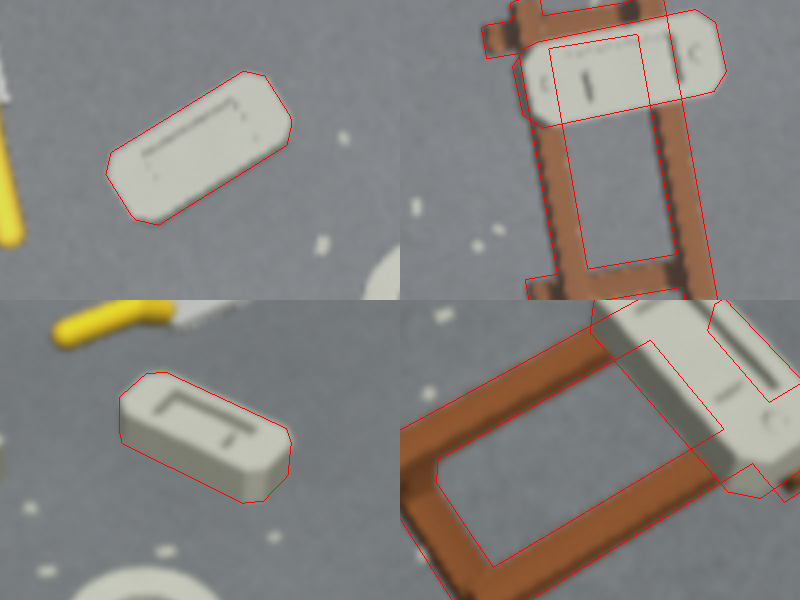

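The fit agrees in both views: mould half at (0.630, 0.259), width axis at 32.3°. The rack yaw is 9.6° and the free point is (0.460, −0.243). In the crops the outlines hug the mould half, top view around crop (200,148) and side view around (205,437), and the battens. Next I move above the mould half.

```bash
python3 -m handwheel '[{"delta_pos":[0.74,-0.65,0],"dr":[0,0,-2.1]},{"delta_pos":[0.74,-0.65,0],"dr":[0,0,-2.1]},{"delta_pos":[0.74,-0.65,0],"dr":[0,0,-2.1]},{"delta_pos":[0.74,-0.65,0],"dr":[0,0,-2.1]},{"delta_pos":[0.74,-0.65,0],"dr":[0,0,-2.1]},{"delta_pos":[0.74,-0.65,0],"dr":[0,0,-2.1]},{"delta_pos":[0.74,-0.65,0],"dr":[0,0,-2.1]},{"delta_pos":[0.74,-0.65,0],"dr":[0,0,-2.1]},{"delta_pos":[0.74,-0.65,0],"dr":[0,0,-2.1]},{"delta_pos":[0.74,-0.65,0],"dr":[0,0,-2.1]}]' -1
python3 -m handwheel '[{"delta_pos":[0.74,-0.65,0],"dr":[0,0,-2.1]},{"delta_pos":[0.74,-0.65,0],"dr":[0,0,-2.1]},{"delta_pos":[0.74,-0.65,0],"dr":[0,0,-2.1]},{"delta_pos":[0.74,-0.65,0],"dr":[0,0,-2.1]},{"delta_pos":[0.74,-0.65,-0.3],"dr":[0,0,-2.1]},{"delta_pos":[0.74,-0.65,-0.6],"dr":[0,0,-2.1]},{"delta_pos":[0.74,-0.65,-0.6],"dr":[0,0,-2.1]},{"delta_pos":[0.74,-0.65,-0.6],"dr":[0,0,-2.1]},{"delta_pos":[0.74,-0.65,-0.6],"dr":[0,0,-2.1]},{"delta_pos":[0.74,-0.65,-0.6],"dr":[0,0,-2.1]}]'
python3 -m handwheel '[{"delta_pos":[0,0,0],"dr":[0,0,0]},{"delta_pos":[0,0,0],"dr":[0,0,0]}]'
```

```text
t: 2.0
eef_pos: [0.406, 0.4538, 0.2458]
ee_rot: [-3.141, 0.0, -0.643]
force: [0.4, -0.3, -0.8]
width: 0.0877
gripper_force: 0.0
t: 3.0
eef_pos: [0.6281, 0.2588, 0.146]
ee_rot: [-3.141, -0.0, -1.009]
force: [0.4, 0.6, 0.5]
width: 0.0875
gripper_force: 0.0
t: 3.2
eef_pos: [0.6274, 0.2589, 0.1458]
ee_rot: [3.14, -0.0, -1.009]
force: [-0.5, -0.1, 0.2]
width: 0.0874
gripper_force: 0.0
```

```bash
python3 -m handwheel '[{"delta_pos":[0.08,0,-0.8],"dr":[0,0,0.1]},{"delta_pos":[0,0,-0.8],"dr":[0,0,0]},{"delta_pos":[0,0,-0.8],"dr":[0,0,0]},{"delta_pos":[0,0,-0.6],"dr":[0,0,0]},{"delta_pos":[0,0,-0.5],"dr":[0,0,0]},{"delta_pos":[0,0,-0.4],"dr":[0,0,0]},{"delta_pos":[0,0,-0.2],"dr":[0,0,0]},{"delta_pos":[0,0,0],"dr":[0,0,0]},{"delta_pos":[0,0,0],"dr":[0,0,0]}]'
python3 - <<'E'
from fit import *
ims={c:grab_frame(c) for c in("top","side")}
T=[]
for c in ims:
    I=cv2.resize(ims[c][:,:,::-1],None,fx=S,fy=S,interpolation=cv2.INTER_CUBIC)
    u=(proj(c,[.63,.26,.03])[0]*S).astype(int);T.append(I[u[1]-200:u[1]+200,u[0]-200:u[0]+200])
cv2.imwrite("pics/grasp.png",np.hstack(T))
E
```

```text
t: 4.1
eef_pos: [0.63, 0.26, 0.0243]
ee_rot: [-3.141, -0.0, -1.006]
force: [-0.2, -0.6, 0.2]
width: 0.0877
gripper_force: 0.0
```

View pics/grasp.png

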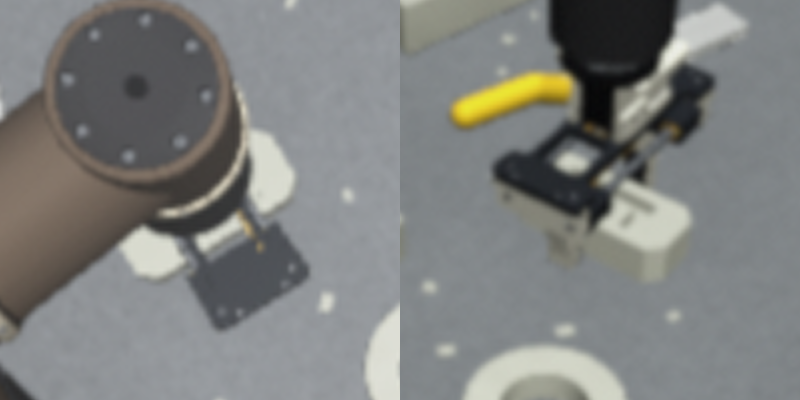

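The fingers straddle the slab across its width at mid-length; in the side crop the near finger is at (563,250), outside the slab. Closing the gripper.

```bash
Z='ignored'; python3 -m handwheel '[{"delta_pos":[0,0,0],"dr":[0,0,0]},{"delta_pos":[0,0,0],"dr":[0,0,0]},{"delta_pos":[0,0,0],"dr":[0,0,0]},{"delta_pos":[0,0,0],"dr":[0,0,0]},{"delta_pos":[0,0,0],"dr":[0,0,0]},{"delta_pos":[0,0,0],"dr":[0,0,0]},{"delta_pos":[0,0,0],"dr":[0,0,0]},{"delta_pos":[0,0,0],"dr":[0,0,0]}]' 1 35
```

```text
t: 5.0
eef_pos: [0.6297, 0.2597, 0.0237]
ee_rot: [-3.141, -0.0, -1.006]
force: [-0.3, -1.0, 1.6]
width: 0.0596
gripper_force: 35.0
```

```bash
python3 -m handwheel '[{"delta_pos":[0,0,0.3],"dr":[0,0,0]},{"delta_pos":[0,0,0.6],"dr":[0,0,0]},{"delta_pos":[0,0,0.8],"dr":[0,0,0]},{"delta_pos":[0,0,0.8],"dr":[0,0,0]},{"delta_pos":[0,0,0.8],"dr":[0,0,0]},{"delta_pos":[0,0,0.8],"dr":[0,0,0]},{"delta_pos":[0,-0.2,0.6],"dr":[0,0,0]},{"delta_pos":[-0.1,-0.5,0.2],"dr":[0,0,0]}]'
python3 -m handwheel '[{"delta_pos":[-0.28,-0.8,0],"dr":[0,0,-1.1]},{"delta_pos":[-0.28,-0.8,0],"dr":[0,0,-1.1]},{"delta_pos":[-0.28,-0.8,0],"dr":[0,0,-1.1]},{"delta_pos":[-0.28,-0.8,0],"dr":[0,0,-1.1]},{"delta_pos":[-0.28,-0.8,0],"dr":[0,0,-1.1]},{"delta_pos":[-0.28,-0.8,0],"dr":[0,0,-1.1]},{"delta_pos":[-0.28,-0.8,0],"dr":[0,0,-1.1]},{"delta_pos":[-0.28,-0.8,0],"dr":[0,0,-1.1]},{"delta_pos":[-0.28,-0.8,0],"dr":[0,0,-1.1]},{"delta_pos":[-0.28,-0.8,0],"dr":[0,0,-1.1]}]'
python3 -m handwheel '[{"delta_pos":[-0.28,-0.8,0],"dr":[0,0,-1.1]},{"delta_pos":[-0.28,-0.8,0],"dr":[0,0,-1.1]},{"delta_pos":[-0.28,-0.8,0],"dr":[0,0,-1.1]},{"delta_pos":[-0.28,-0.8,0],"dr":[0,0,-1.1]},{"delta_pos":[-0.28,-0.8,0],"dr":[0,0,-1.1]},{"delta_pos":[-0.28,-0.8,0],"dr":[0,0,-1.1]},{"delta_pos":[-0.28,-0.8,0],"dr":[0,0,-1.1]},{"delta_pos":[-0.28,-0.6,0],"dr":[0,0,-1.1]},{"delta_pos":[-0.2,-0.2,0],"dr":[0,0,-1]},{"delta_pos":[0,0,0],"dr":[0,0,0]}]'
python3 -m handwheel '[{"delta_pos":[0,0,0],"dr":[0,0,0]}]'
```

```text
t: 5.8
eef_pos: [0.6271, 0.2394, 0.1725]
ee_rot: [-3.139, 0.0, -1.005]
force: [-0.1, -0.3, -5.2]
width: 0.0598
gripper_force: 35.0
t: 6.8
eef_pos: [0.541, -0.0032, 0.17]
ee_rot: [3.14, 0.0, -1.2]
force: [0.6, 0.7, -5.5]
width: 0.0596
gripper_force: 35.0
t: 7.8
eef_pos: [0.4676, -0.1943, 0.1701]
ee_rot: [3.141, 0.001, -1.372]
force: [0.1, 0.1, -4.6]
width: 0.0598
gripper_force: 35.0
t: 7.9
eef_pos: [0.469, -0.1934, 0.1705]
ee_rot: [-3.142, 0.0, -1.37]
force: [0.1, 0.4, -4.9]
width: 0.0596
gripper_force: 35.0
```

```bash
python3 -m handwheel '[{"delta_pos":[-0.1,-0.5,0],"dr":[0,0,-1]},{"delta_pos":[-0.1,-0.6,0],"dr":[0,0,-0.9]},{"delta_pos":[-0.08,-0.54,0],"dr":[0,0,0]},{"delta_pos":[0,0,-0.5],"dr":[0,0,0]},{"delta_pos":[0,0,-0.6],"dr":[0,0,0]},{"delta_pos":[0,0,-0.5],"dr":[0,0,0]},{"delta_pos":[0,0,-0.35],"dr":[0,0,0]},{"delta_pos":[0,0,0],"dr":[0,0,0]},{"delta_pos":[0,0,0],"dr":[0,0,0]}]'
python3 - <<'E'
from fit import *
s=get_state();p=s["eef_pos"];yaw=s["ee_rot"][2]+np.pi/2;zb=p[2]-.0237
print(p,yaw,zb)
ims={c:grab_frame(c) for c in("top","side")}
rp=(.5139,-.2332,.1675,.0166,.0981);T=[]
print(fit(ims,m_slab(.07),white,(.5713,-.2302,.2093),np.array([.004,.004,.05]),rad=21))
for c in ims:
    I=cv2.resize(ims[c][:,:,::-1],None,fx=S,fy=S,interpolation=cv2.INTER_CUBIC)
    draw(I,m_slab(zb)(c,(p[0],p[1],yaw)));draw(I,m_rack(c,rp))
    u=(proj(c,[.5,-.24,.07])[0]*S).astype(int);y=min(u[1]-250,384*S-500);T.append(I[y:y+500,u[0]-200:u[0]+200])
cv2.imwrite("pics/place.png",np.hstack(T))
E
```

```text
t: 8.8
eef_pos: [0.4614, -0.2423, 0.1123]
ee_rot: [-3.142, -0.0, -1.401]
force: [-0.4, -0.7, -3.4]
width: 0.0597
gripper_force: 35.0
[ 0.46143995 -0.24233069  0.1123421 ] 0.1694425080697255 0.08864210068063506
(array([ 0.57193344, -0.23297407,  0.22203715]), np.float64(0.44291688411959207))
```

View pics/place.png

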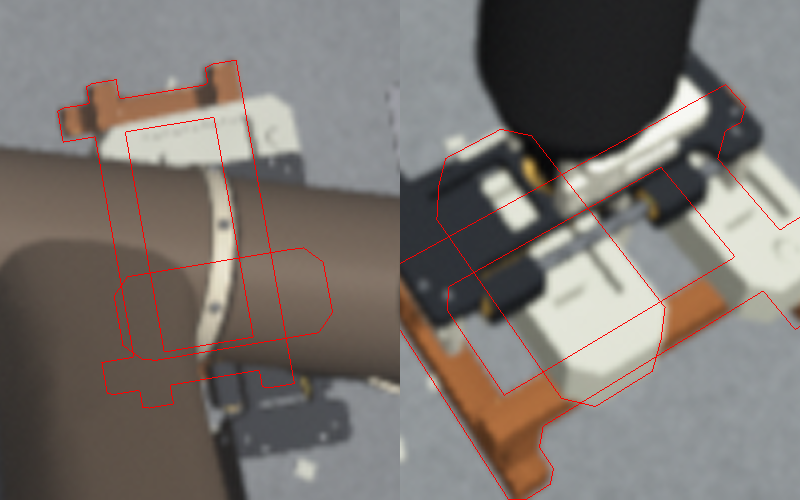

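The outline predicted from the grasp matches the visible end of the held slab in the side crop (600,340), and the rack outline fits too. Lowering gently.

```bash
python3 -m handwheel '[{"delta_pos":[-0.05,0,-0.15],"dr":[0,0,-0.1]},{"delta_pos":[0,0,-0.2],"dr":[0,0,0]},{"delta_pos":[0,0,-0.12],"dr":[0,0,0]},{"delta_pos":[0,0,-0.06],"dr":[0,0,0]},{"delta_pos":[0,0,-0.04],"dr":[0,0,0]},{"delta_pos":[0,0,0],"dr":[0,0,0]},{"delta_pos":[0,0,0],"dr":[0,0,0]}]'
```

```text
t: 9.6
eef_pos: [0.4596, -0.2426, 0.095]
ee_rot: [-3.142, -0.0, -1.404]
force: [-0.1, -0.4, -3.5]
width: 0.0598
gripper_force: 35.0
```

```bash
python3 -m handwheel '[{"delta_pos":[0,0,-0.03],"dr":[0,0,0]},{"delta_pos":[0,0,-0.02],"dr":[0,0,0]},{"delta_pos":[0,0,0],"dr":[0,0,0]},{"delta_pos":[0,0,0],"dr":[0,0,0]}]'
```

```text
t: 10.0
eef_pos: [0.4596, -0.2426, 0.0936]
ee_rot: [-3.141, -0.0, -1.404]
force: [-0.7, 0.5, -1.4]
width: 0.0596
gripper_force: 35.0
```

```bash
python3 -m handwheel '[{"delta_pos":[0,0,-0.02],"dr":[0,0,0]},{"delta_pos":[0,0,0],"dr":[0,0,0]},{"delta_pos":[0,0,0],"dr":[0,0,0]}]'
```

```text
t: 10.3
eef_pos: [0.4596, -0.2426, 0.0936]
ee_rot: [-3.141, -0.0, -1.404]
force: [-2.1, 2.5, 5.0]
width: 0.0599
gripper_force: 35.0
```

It is seated. Releasing with a partial opening to stay clear of the mate, then rising and backing off.

```bash
python3 -m handwheel '[{"delta_pos":[0,0,0],"dr":[0,0,0]},{"delta_pos":[0,0,0],"dr":[0,0,0]},{"delta_pos":[0,0,0],"dr":[0,0,0]},{"delta_pos":[0,0,0],"dr":[0,0,0]},{"delta_pos":[0,0,0],"dr":[0,0,0]},{"delta_pos":[0,0,0],"dr":[0,0,0]}]' -0.73
python3 -m handwheel '[{"delta_pos":[0,0,0.2],"dr":[0,0,0]},{"delta_pos":[0,0,0.4],"dr":[0,0,0]},{"delta_pos":[0,0,0.7],"dr":[0,0,0]},{"delta_pos":[0,0,0.8],"dr":[0,0,0]},{"delta_pos":[0,0,0.8],"dr":[0,0,0]},{"delta_pos":[0,0,0.8],"dr":[0,0,0]},{"delta_pos":[0,0.8,0.3],"dr":[0,0,0]},{"delta_pos":[0,0.9,0],"dr":[0,0,0]},{"delta_pos":[0,0.9,0],"dr":[0,0,0]},{"delta_pos":[0,0.9,0],"dr":[0,0,0]}]'
python3 -m handwheel '[{"delta_pos":[0,0.9,0],"dr":[0,0,0]},{"delta_pos":[0,0.9,0],"dr":[0,0,0]},{"delta_pos":[0,0.9,0],"dr":[0,0,0]},{"delta_pos":[0,0.9,0],"dr":[0,0,0]},{"delta_pos":[0,0.9,0],"dr":[0,0,0]},{"delta_pos":[0,0.9,0],"dr":[0,0,0]},{"delta_pos":[0,0.9,0],"dr":[0,0,0]},{"delta_pos":[0,0.9,0],"dr":[0,0,0]},{"delta_pos":[0,0.5,0],"dr":[0,0,0]},{"delta_pos":[0,0,0],"dr":[0,0,0]}]'
python3 - <<'E'
from fit import *
ims={c:grab_frame(c) for c in("top","side")}
rp=(.5139,-.2332,.1675,.0166,.0981);T=[];st=np.array([.004,.004,.05])
a=fit(ims,m_slab(.07),white,(.4597,-.2427,.1675),st,rad=17);b=fit(ims,m_slab(.07),white,(.5713,-.2302,.2093),st,rad=17)
print(a,b)
for c in ims:
    I=cv2.resize(ims[c][:,:,::-1],None,fx=S,fy=S,interpolation=cv2.INTER_CUBIC)
    draw(I,m_slab(.07)(c,a[0]));draw(I,m_rack(c,rp))
    u=(proj(c,[.5,-.24,.07])[0]*S).astype(int);y=min(u[1]-250,384*S-500);T.append(I[y:y+500,u[0]-200:u[0]+200])
cv2.imwrite("pics/done.png",np.hstack(T))
E
```

```text
t: 10.9
eef_pos: [0.4595, -0.2426, 0.0928]
ee_rot: [3.142, -0.0, -1.404]
force: [-0.1, -0.4, -0.4]
width: 0.076
gripper_force: 0.0
t: 11.9
eef_pos: [0.4595, -0.1367, 0.2142]
ee_rot: [-3.14, -0.0, -1.404]
force: [0.4, 0.6, 0.5]
width: 0.0756
gripper_force: 0.0
t: 12.9
eef_pos: [0.4597, 0.0949, 0.2137]
ee_rot: [-3.14, 0.0, -1.402]
force: [-0.3, -0.9, -0.4]
width: 0.0755
gripper_force: 0.0
(array([ 0.45928372, -0.24308396,  0.15620013]), np.float64(0.17508493651113888)) (array([ 0.57126627, -0.23011984,  0.20936921]), np.float64(0.17312202082567035))
```

View pics/done.png

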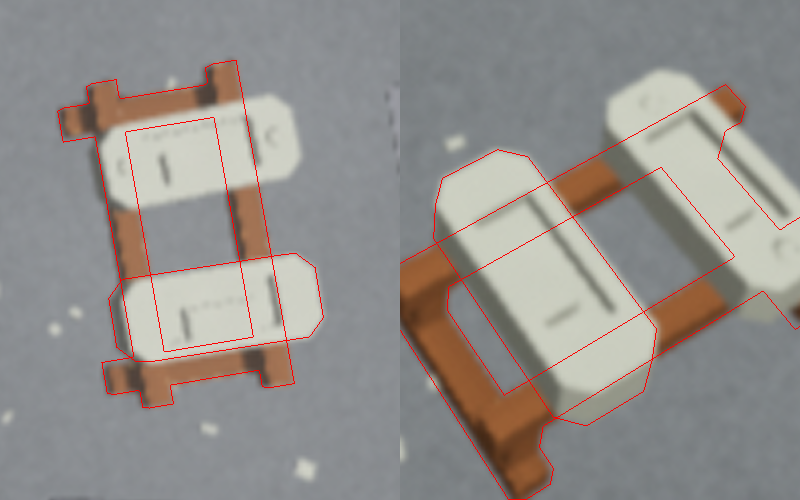

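The half rests square across both battens in the free stretch, top crop (220,307), hollow up. The mate is where it was, at (0.571, −0.230).

```bash
python3 -c "from station import job_done; print(job_done())"
```

```text
the job is handed in; nothing more can be done
None
```

The mould half lies hollow side up across both battens, measured within about 1 mm and 1° of the middle of the free stretch; it was set down and released, the mate did not move, and the job was handed in at about 13 s.

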